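# Mount the tube carrier on the mixer's drive

## Task

Put the round blue tube carrier on the bench tube mixer: turn it until the slots under its hub mesh with the brass drive cross, then push it down firmly until the black clutch plate is fully down and the carrier sits home, and let go of it. Leave everything else on the bench standing in its place.

Things in the scene. Friction and masses are not known exactly. Their poses are not given: they have to be found in the camera images.
- carrier: Loose carrier, 0.2-0.33 kg. Origin: centre of underside, z up. Grey hub 60 x 60 mm, z 0-24 mm, cut by two crossing slots along x and y, 14 mm wide, 24 deep, open below and at the ends. Above: blue disc, diameter 124 mm, z 24-30; yellow marks on it show the slots' directions; 8 fixed tube caps at radius 50, tops z 38. Starts upright on the bench (z = 0), at one of three places on the left, any yaw.
- carrier_grip (a point): Where to grip the carrier: on its axis, 60 mm above its underside, in its black bar handle (60 mm long along the carrier's x, 22 mm thick along y, 30 to 66 mm above the underside). With the TCP here and the fingers closing along y, the fingertips clear the tube caps by 3 mm.
- mixer: Fixed white tube mixer, 190 mm (x) by 170 mm (y), its deck 70 mm high. Origin at the centre of its underside, z up. A grey seat ring (104 mm diameter, 4 mm high, top 74 mm above the bench), the black clutch plate and the brass drive cross are centred on its deck.
- drive_seat (a point): On the upright drive axis, 74 mm above the bench: the carrier's origin belongs here when home. Turns with the brass cross: its two bars lie along this x and y, 56 mm long, 9 wide, rounded tops 22 mm above this point. Any angle at the start; braked shaft (0.6 N m drag). The carrier fits in any quarter turn, with 2.5 mm play either side of a bar (about 5 degrees).
- clutch (a joint): How far the black clutch plate (84 mm diameter, around the cross) is pressed down: 0 = raised, its top 10 mm above the seat, 12 mm below the cross's top; 0.010 m = fully down, level with the seat. Stiff: about 8 N to push, plus 20 N per m/s; it stays where left and holds the carrier's weight. A meshed hub first rests on it 10 mm above home.
- beaker: Bystander: empty glass beaker, 84 mm diameter, 95 mm tall, origin under its centre; at one of the three places on the left.
- tipbox: Bystander: white pipette tip box with red lid, 89 x 89 x 55 mm, origin under its centre; at one of the three places on the left.
- flask: Bystander: conical glass flask, 106 mm diameter at the foot, 150 mm tall, origin under its centre; far side.
- reagent: Bystander: white bottle with red cap, 72 mm diameter, 170 mm tall, origin under its centre; far left.
- jar: Bystander: amber jar with blue lid, 72 mm diameter, 100 mm tall, origin under its centre; far side, left.
- comb: Bystander: white gel comb lying flat, 130 mm long along y, 6 mm thick, origin under its back bar; far side, right.

How it is judged:
At the end, for the whole second after the job is handed in: Carrier home on the drive: underside within 3 mm of the seat height, centre within 5 mm of the axis, upright and slots in line with the cross (any quarter turn) within 0.06 and 0.14 rad, clutch plate down over 7 mm; at rest, released. Bystanders within 50 mm of their places (z of carrier in the frame of drive_seat between -0.003 and 0.003 m and value of joint clutch above 0.007 m and horizontal distance between carrier and drive_seat below 0.005 m and angle between carrier's own z axis and vertical below 0.06 rad and (angle between the x axis of carrier and the x axis of drive_seat, either way round below 0.14 rad or angle between the x axis of carrier and the y axis of drive_seat, either way round below 0.14 rad) and linear speed of carrier below 0.02 m/s and contact force between carrier and the fingers below 0.1 N); the robot touches nothing.
It fails at once if a bystander is pushed more than 50 mm out of its place (distance of any of beaker, tipbox, flask, reagent, jar, comb from where it was at the start of the episode above 0.05 m).
It fails at once if a bystander is tipped over (angle between any of beaker, tipbox, flask, reagent, jar's own z axis and vertical above 0.5 rad).
It also fails if it takes over 38 s, if anything falls off the work surface, if the arm or the gripper's body presses on something with over 40 N, if the wrist force passes 120 N, or if a joint passes its speed limit or range.

## Robot

A 6-joint arm with a two-finger parallel gripper is mounted at the origin on the work surface. World frame = base frame: x ahead of the robot, y to its left, z up, the work surface at z = 0. Lengths are in m, angles in rad, forces in N, time in s.
With the tool pointing down it reaches from about 0.375 to 0.975 m from the base axis. Payload 3.8 kg.
Tool frame: the origin (TCP) lies between the finger pads, 19 mm behind the fingertips; this is the grasp point; z points along the fingers, y is the line along which they close (so a half turn about z gives the same grasp; the last joint's range is limited). The gripper opens to 85 mm and grips with 20 to 120 N. Pads are 22 mm wide; open, the fingers measure 114 mm over their backs; the gripper's body (76 mm by 85 mm) begins 54 mm behind the grasp point. The pads swing forward as they close: fully open they stand 13 mm farther back than shut.
Start: joints at [-1.252, 0.264, 1.604, -0, 1.274, -0.037], TCP at [0.235, -0.633, 0.25] pointing down, gripper open.
Joint ranges: [-2.63, 2.63], [-0.94, 2.18], [0.31, 2.57], [-1.31, 4.45], [0, 2.66], [-2.55, 2.55]. Speed limits (rad/s): [2.57, 2.57, 3.14, 3.14, 3.14, 3.14].

## Interface

Orientations are given as a rotation vector (axis times angle).
In Python, from workcell import bot gives the robot as it stands.
- The arm moves only by the tool jog_arm, called after "Call:" by a JSON object that holds its "op" and its "data", one argument or row to a line. Schema: {"type":"object","properties":{"rows":{"type":"array","items":{"type":"object","properties":{"xyz":{"type":"array","items":{"type":"number"},"minItems":3,"maxItems":3},"turn":{"type":"number"}},"additionalProperties":false},"minItems":1,"maxItems":5},"jaw":{"type":"number"},"force":{"type":"number"},"only":{"type":"string"},"quiet":{"type":"boolean"},"lines":{"type":"string"}},"required":["rows"],"additionalProperties":false}. rows is a list of rows, 1 to 5 of them, each an object with the fields xyz (a list: dx, dy, dz in m), turn (a turn about the tool's z in rad); a field left out counts as zero; each row shifts and turns the commanded pose from where the row before left it, along the tool's axes as they then stand; what a row does not reach is not made up. A row lasts 1/8 s, in which the tool goes at most 0.0625 m and 0.188 rad, less where a joint would pass 70% of its speed; a pose out of reach is approached as far as the arm can. jaw is the opening from 0.0 (shut) to 1.0 (fully open), set as the call begins (left out keeps the last). The fingers move at their own pace and stop on an object; force is the grip in N (left out, the last holds). Time passes only in rows, so rows that do not move let the fingers close. The tool returns the time, the measured TCP pose, the force, the opening and the grip force at its end. only (a regular expression) keeps the lines of the reply that match it, lines (a string "A,B") keeps lines A to B, and quiet returns only ok. Input that does not fit is refused with a message, and nothing moves.
- bot.read_state(): the state, without advancing time (a new reading comes with each control period).
- bot.read_camera(name): name is "side" or "top" or "wrist"; returns the picture (480x640x3 uint8, red, green, blue); there is no depth.
- bot.camera_info(name): a dict with "intrinsics" (3x3 intrinsics, pixels), "k1" (the pictures are not rectified: a ray, as slopes to the right and down, at radius r is drawn at 1 + k1 r^2 times it, then the intrinsics apply), "extrinsics" (4x4, takes a point from camera to world coordinates). Camera axes: x right, y down, z forward; pixel columns grow to the right and rows downward; lengths in m; the calibration is good to about 2 mm. A picture is of the moment at which its call begins: read the wrist's pose just before it. camera_info takes no time and is no camera call; for the wrist camera it gives the pose at the moment of the call.
- bot.finish_job(): hands the job in; it is judged then, once.
The state is a dict: "time": time; "q": joint angles; "joint_vel": joint speeds; "joint_torque": joint torques, N m; "tool_pos": TCP position; "tcp_rot": TCP orientation; "wrist_force": force on the tool from outside, world axes, zero at the start; "torque": the same for the moment, N m; "width": opening from 0.0 (shut) to 1.0 (fully open); "grip_force": force on a finger pad.
Only numpy, scipy, OpenCV 4.12 (cv2) and the standard library are available. Lean on these libraries where they do the work, as an engineer would, in place of code of your own. Each camera call takes 0.05 s, during which the arm holds its last target. There are 200 camera calls.

## Working session

There is one attempt and no reset: what is moved stays moved. The work goes in short steps, Python scripts to look and compute and a tool call to move; the robot and the scene stay as the last step left them, time stands still between calls to the robot, and variables do not carry over. Pictures are saved under pics/ and viewed, at most 10 in all, crops included, and the job is handed in when it is done.

```bash
ls; mkdir -p pics
```

Run:
```python
from workcell import bot
import cv2,numpy as np
for n in("top","side"):
    im=bot.read_camera(n); cv2.imwrite(f"pics/{n}0.png",im[...,::-1]); i=bot.camera_info(n); print(n,np.round(i["intrinsics"],1).tolist(),i["k1"],np.round(i["extrinsics"],4).tolist())
s=bot.read_state();print(s["time"],s["tool_pos"],s["tcp_rot"])
```

```text
pics
workcell.py
top [[533.8, 0.0, 316.9], [0.0, 533.8, 236.4], [0.0, 0.0, 1.0]] 0.03616608145735372 [[-0.0013, -0.999, 0.0445, 0.5521], [-0.9999, 0.0008, -0.0106, 0.1302], [0.0106, -0.0445, -0.999, 1.3088], [0.0, 0.0, 0.0, 1.0]]
side [[552.5, 0.0, 325.2], [0.0, 552.5, 235.4], [0.0, 0.0, 1.0]] -0.15541427029788493 [[-0.9834, -0.1339, 0.1224, 0.4734], [-0.181, 0.7708, -0.6108, 0.825], [-0.0125, -0.6228, -0.7823, 0.984], [0.0, 0.0, 0.0, 1.0]]
0.1 [ 0.23491822 -0.63214269  0.2487948 ] [-3.09003693e+00 -5.55596306e-01  5.09437292e-04]
```

View pics/top0.png

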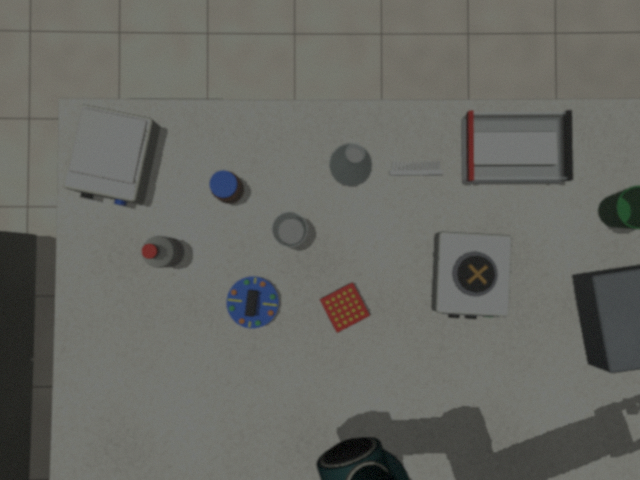

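View pics/side0.png

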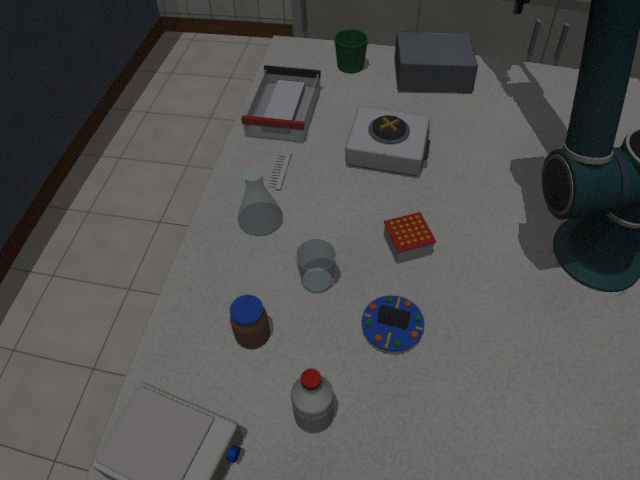

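The top view shows the carrier at (253,302) and the brass cross at (477,273). In the side view they are at about (393,322) and (389,125). The tip box, at top (345,307), stands between them.

Create h.py:
```python
from workcell import bot
import cv2,numpy as np
def ray(info,p):
    K=info["intrinsics"];K=np.array(K);E=np.array(info["extrinsics"])
    k=np.array([info["k1"],0,0,0,0.])
    n=cv2.undistortPoints(np.array(p,float).reshape(-1,1,2),K,k).reshape(-1,2)
    d=np.c_[n,np.ones(len(n))]@E[:3,:3].T
    return E[:3,3],d
def plane(info,p,z):
    o,d=ray(info,p); return o+d*((z-o[2])/d[:,2])[:,None]
def tri(rs):
    A=0;b=0
    for o,d in rs:
        d=d[0]/np.linalg.norm(d[0]);P=np.eye(3)-np.outer(d,d);A=A+P;b=b+P@o
    return np.linalg.solve(A,b)
def proj(info,X):
    E=np.linalg.inv(np.array(info["extrinsics"]));c=np.atleast_2d(X)@E[:3,:3].T+E[:3,3]
    n=c[:,:2]/c[:,2:];n=n*(1+info["k1"]*(n**2).sum(1,keepdims=True));K=np.array(info["intrinsics"])
    return n@K[:2,:2].T+K[:2,2]
def mask(im,lo,hi,box):
    m=cv2.inRange(cv2.cvtColor(im,cv2.COLOR_RGB2HSV),lo,hi);o=np.zeros_like(m);x0,y0,x1,y1=box;o[y0:y1,x0:x1]=m[y0:y1,x0:x1];return o
def pts(m): return np.argwhere(m>0)[:,::-1].astype(float)
```

Run:
```python
from h import *
I={n:bot.camera_info(n) for n in("top","side")}
im={n:cv2.imread(f"pics/{n}0.png")[...,::-1].copy() for n in I}
def blob(n,lo,hi,box):
    m=mask(im[n],lo,hi,box);h=cv2.convexHull(pts(m).astype(np.float32));return m,h
bx={"top":(215,265,292,340),"side":(350,285,440,360)}
cx={"top":(455,250,500,297),"side":(365,110,415,142)}
for lab,B,lo,hi in(("disc",bx,(105,120,40),(130,255,255)),("cross",cx,(10,90,70),(30,255,255))):
    r=[]
    for n in I:
        m,h=blob(n,lo,hi,B[n]); 
        c=cv2.fitEllipse(h) if lab=="disc" else (pts(m).mean(0),)
        if lab=="cross": mm=cv2.moments(h);c=((mm['m10']/mm['m00'],mm['m01']/mm['m00']),)
        print(lab,n,c,(m>0).sum()); r.append(ray(I[n],c[0]))
        if n=="top":
            for z in(.03,.096): print(z,plane(I[n],c[0],z))
    print("tri",tri(r))
cr=[im["top"][262:342,212:292],im["top"][235:315,437:517],im["side"][282:362,352:432],im["side"][85:165,349:429]]
t=[cv2.resize(np.ascontiguousarray(c),(300,300),interpolation=cv2.INTER_CUBIC) for c in cr]
t=np.vstack([np.hstack(t[:2]),np.hstack(t[2:])]);cv2.imwrite("pics/c.png",cv2.convertScaleAbs(t,alpha=1.6)[...,::-1])
```

```text
disc top ((252.26649475097656, 301.95159912109375), (49.820369720458984, 50.41728591918945), 37.380149841308594) 1188
0.03 [[0.45293267 0.27062473 0.03      ]]
0.096 [[0.45805077 0.2633779  0.096     ]]
disc side ((392.4782409667969, 322.9764404296875), (54.89602279663086, 62.577632904052734), 101.356689453125) 1654
tri [0.45237202 0.2711748  0.02488178]
cross top ((477.0183591508892, 273.9575444635685),) 146
0.03 [[ 0.51877144 -0.26605049  0.03      ]]
0.096 [[ 0.52049163 -0.24559969  0.096     ]]
cross side ((389.20307692307694, 123.08307692307692),) 82
tri [ 0.52058822 -0.24601842  0.09460357]
```

View pics/c.png

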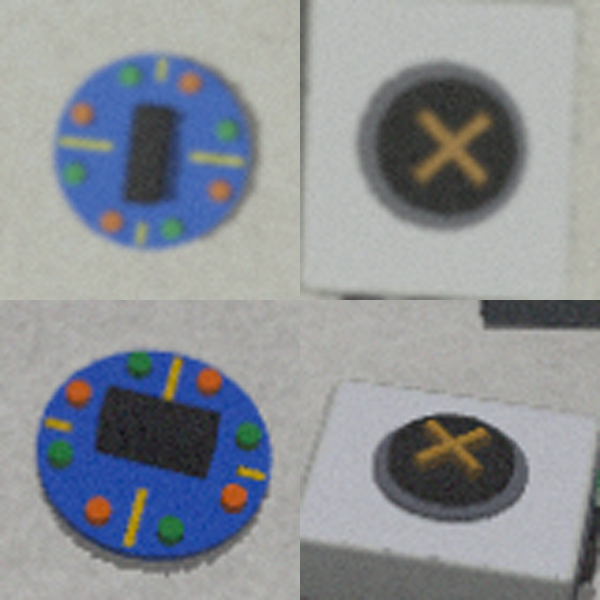

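Add to h.py:
```python
from scipy.spatial.transform import Rotation as Rn
def to(x,y,z,psi):
    s=bot.read_state();R=Rn.from_rotvec(s["tcp_rot"]).as_matrix();p=np.array(s["tool_pos"])
    c=np.arctan2(R[1,0],R[0,0]);t=-(psi-c)
    print("t",s["time"],"pos",p.round(4),"psi",round(c,4),"tilt",R[:,2].round(4),"q6",round(s["q"][5],3),"F",np.round(s["wrist_force"],1),"| delta tool",(R.T@(np.array([x,y,z])-p)).round(4),"turn",round((t+np.pi)%(2*np.pi)-np.pi,4))
def snap(n,f):
    i=bot.camera_info(n);im=bot.read_camera(n);cv2.imwrite(f,im[...,::-1]);np.save(f+".npy",i,allow_pickle=True);return i,im
```

```text
(no output)
```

Call:
{"op": "jog_arm", "data": {
  "rows": [
    {"xyz": [0.048, -0.033, 0]},
    {"xyz": [0.048, -0.033, 0]},
    {"xyz": [0.048, -0.033, 0]},
    {"xyz": [0.048, -0.033, 0]},
    {"xyz": [0.048, -0.033, 0]}
  ],
  "jaw": 1.0,
  "force": 60
}}

```text
time: 0.72
tool_pos: [0.4032, -0.3926, 0.2495]
tcp_rot: [-3.092, -0.555, 0.0]
wrist_force: [0.1, -0.5, -1.0]
width: 0.998
grip_force: 0.0
```

Call:
{"op": "jog_arm", "data": {
  "rows": [
    {"xyz": [0.048, -0.033, 0]},
    {"xyz": [0.048, -0.033, 0]},
    {"xyz": [0.048, -0.033, 0]},
    {}
  ]
}}

```text
time: 1.23
tool_pos: [0.5047, -0.248, 0.2495]
tcp_rot: [-3.089, -0.564, -0.0]
wrist_force: [-0.6, -0.1, 0.7]
width: 0.997
grip_force: 0.0
```

Run:
```python
from h import *
snap("wrist","pics/w1.png");to(.46,.271,.25,-.11)
i=bot.camera_info("wrist");print(np.round(i["extrinsics"],3).tolist(),proj(i,[.5206,-.246,.096]))
```

```text
t 1.275 pos [ 0.5036 -0.2498  0.2495] psi 0.3597 tilt [-1.e-03  2.e-04 -1.e+00] q6 0.707 F [ 0.3 -0.6  0.6] | delta tool [ 1.425e-01 -5.028e-01 -4.000e-04] turn 0.4697
[[0.351, -0.895, -0.276, 0.575], [-0.936, -0.336, -0.102, -0.223], [-0.002, 0.294, -0.956, 0.373], [0.0, 0.0, 0.0, 1.0]] [[322.55318668 201.99457854]]
```

Call:
{"op": "jog_arm", "data": {
  "rows": [
    {"xyz": [0.016, -0.056, 0]},
    {"xyz": [0.016, -0.056, 0]},
    {"xyz": [0.016, -0.056, 0]},
    {"xyz": [0.016, -0.056, 0]},
    {"xyz": [0.016, -0.056, 0]}
  ]
}}

```text
time: 1.9
tool_pos: [0.48, 0.0389, 0.2499]
tcp_rot: [3.092, 0.552, 0.0]
wrist_force: [1.4, 0.3, -1.1]
width: 1.002
grip_force: 0.0
```

Call:
{"op": "jog_arm", "data": {
  "rows": [
    {"xyz": [0.016, -0.056, 0]},
    {"xyz": [0.016, -0.056, 0]},
    {"xyz": [0.016, -0.056, 0]},
    {"xyz": [0.016, -0.056, 0]},
    {"turn": 0.157}
  ]
}}

```text
time: 2.52
tool_pos: [0.4624, 0.2733, 0.2497]
tcp_rot: [-3.126, -0.31, 0.001]
wrist_force: [-0.2, -0.3, 0.6]
width: 0.997
grip_force: 0.0
```

Call:
{"op": "jog_arm", "data": {
  "rows": [
    {"turn": 0.157},
    {"turn": 0.157},
    {}
  ]
}}

```text
time: 2.9
tool_pos: [0.463, 0.2697, 0.2496]
tcp_rot: [3.136, -0.181, -0.001]
wrist_force: [-0.4, -0.4, 0.2]
width: 0.997
grip_force: 0.0
```

Run:
```python
from h import *
snap("wrist","pics/w2.png");to(.4525,.271,.06,-.11)
a=cv2.imread("pics/w1.png");b=cv2.imread("pics/w2.png")
cv2.imwrite("pics/w12.png",cv2.resize(np.hstack([a,b]),(800,300),interpolation=cv2.INTER_AREA))
print(proj(bot.camera_info("wrist"),[.4525,.271,.03]))
```

```text
t 2.95 pos [0.463  0.2699 0.2497] psi -0.1138 tilt [-3.e-04 -6.e-04 -1.e+00] q6 2.166 F [ 0.2  0.1 -0.5] | delta tool [-0.0105 -0.      0.1897] turn -0.0038
[[319.46379591 216.01515033]]
```

View pics/w12.png

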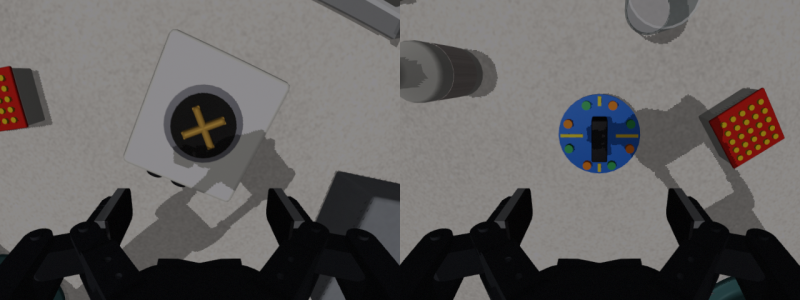

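Left: brass cross around (406,257) in full-resolution pixels. Right: carrier disc around (319,213), with its handle close to the tool x. Next I refine both from these pixels.

Run:
```python
from h import *
w2=np.load("pics/w2.png.npy",allow_pickle=True).item();w1=np.load("pics/w1.png.npy",allow_pickle=True).item()
A=cv2.imread("pics/w1.png")[...,::-1].copy();B=cv2.imread("pics/w2.png")[...,::-1].copy();T=cv2.imread("pics/top0.png")[...,::-1].copy()
m=mask(B,(105,120,30),(130,255,255),(240,140,395,290))
h=cv2.convexHull(pts(m).astype(np.float32)).reshape(-1,2)
c=cv2.fitEllipse(h)[0];print("disc px",c,"tri",tri([ray(w2,c),ray(bot.camera_info("top"),(252.27,301.95))]))
W=plane(w2,h,.03);(cx,cy),r=cv2.minEnclosingCircle(W[:,:2].astype(np.float32));print("disc",cx,cy,r)
M=np.c_[2*W[:,:2],np.ones(len(W))];s=np.linalg.lstsq(M,(W[:,:2]**2).sum(1),rcond=None)[0];print("ls",s[:2])
C=s[:2]
def ang(P,C): # 4-fold direction from points at radius
    v=P[:,:2]-C;z=v[:,0]+1j*v[:,1];return np.angle((z**4/abs(z)**2).sum())/4
y=pts(mask(B,(18,100,40),(35,255,255),(240,140,395,290)))
P=plane(w2,y,.03);rr=np.hypot(*(P[:,:2]-C).T);P=P[(rr>.03)&(rr<.062)];a=ang(P,C);print("carrier yaw mod90",a,len(P))
for nm,i,im,box in(("w1",w1,A,(330,190,480,330)),("top",bot.camera_info("top"),T,(455,250,500,297))):
    y=pts(mask(im,(10,90,30),(30,255,255),box));P=plane(i,y,.096)
    k=cv2.minAreaRect(y.astype(np.float32));C=plane(i,[k[0]],.096)[0,:2];print(nm,"cross",k[0],C,ang(P,C),len(y))
    if nm=="w1":r1=ray(i,k[0])
    else: print("tri",tri([r1,ray(i,k[0])]))
```

```text
disc px (318.7259521484375, 213.4290771484375) tri [0.4520911  0.27175748 0.01789661]
disc 0.45202597975730896 0.27150511741638184 0.06179559975862503
ls [0.45212016 0.27158484]
carrier yaw mod90 -0.11932136828946564 416
w1 cross (346.0, 214.5) [ 0.51899442 -0.2642355 ] -0.12224696252847247 705
top cross (477.00225830078125, 273.9668273925781) [ 0.52047064 -0.24556297] 0.7148050642668271 217
tri [ 0.51456442 -0.26579647  0.04967755]
```

Run:
```python
from h import *
w1=np.load("pics/w1.png.npy",allow_pickle=True).item()
A=cv2.imread("pics/w1.png")[...,::-1].copy()
y=pts(mask(A,(10,90,30),(30,255,255),(275,155,380,260)));P=plane(w1,y,.096)
k=cv2.minAreaRect(y.astype(np.float32));C=P[:,:2].mean(0);C2=plane(w1,[k[0]],.096)[0,:2]
v=P[:,:2]-C2;z=v[:,0]+1j*v[:,1];print(len(y),k,C,C2,np.angle((z**4/abs(z)**2).sum())/4,"tri",tri([ray(w1,k[0]),ray(bot.camera_info("top"),(477.0,273.97))]),tri([ray(w1,k[0]),ray(bot.camera_info("side"),(389.2,123.1))]))
to(.452,.2715,.06,-.119)
```

```text
1821 ((325.3097839355469, 204.41220092773438), (60.414222717285156, 59.99516296386719), 24.77513885498047) [ 0.52096429 -0.24630166] [ 0.52074329 -0.24666331] 0.7200558071453445 tri [ 0.52019106 -0.24686241  0.09227669] [ 0.52055397 -0.24679905  0.09396615]
t 2.95 pos [0.463  0.2699 0.2497] psi -0.1138 tilt [-3.e-04 -6.e-04 -1.e+00] q6 2.166 F [ 0.2  0.1 -0.5] | delta tool [-0.011  -0.0005  0.1897] turn 0.0052
```

Call:
{"op": "jog_arm", "data": {
  "rows": [
    {"xyz": [-0.011, -0.0005, 0.04], "turn": 0.005},
    {"xyz": [0, 0, 0.055]},
    {"xyz": [0, 0, 0.055]},
    {"xyz": [0, 0, 0.025]},
    {}
  ],
  "jaw": 1.0
}}

```text
time: 3.58
tool_pos: [0.4497, 0.271, 0.0724]
tcp_rot: [3.133, -0.187, -0.008]
wrist_force: [0.0, -0.5, 0.2]
width: 1.001
grip_force: 0.0
```

Run:
```python
from h import *
to(.452,.2715,.06,-.119)
```

```text
t 3.575 pos [0.4497 0.271  0.0724] psi -0.119 tilt [-0.0053 -0.003  -1.    ] q6 2.185 F [ 0.  -0.5  0.2] | delta tool [ 0.0023 -0.0008  0.0124] turn -0.0
```

Call:
{"op": "jog_arm", "data": {
  "rows": [
    {"xyz": [0, 0, 0.0145]},
    {}
  ]
}}

```text
time: 3.82
tool_pos: [0.4519, 0.2728, 0.0607]
tcp_rot: [-3.136, 0.188, -0.0]
wrist_force: [-0.3, -0.2, 0.3]
width: 1.0
grip_force: 0.0
```

Run:
```python
from h import *
to(.452,.2715,.06,-.119)
```

```text
t 3.825 pos [0.4519 0.2728 0.0607] psi -0.1199 tilt [ 3.e-04  1.e-04 -1.e+00] q6 2.187 F [-0.3 -0.2  0.3] | delta tool [0.0002 0.0013 0.0007] turn -0.0009
```

Call:
{"op": "jog_arm", "data": {
  "rows": [
    {"xyz": [0, 0.001, 0]},
    {},
    {},
    {},
    {}
  ],
  "jaw": 0.0,
  "force": 90
}}

```text
time: 4.45
tool_pos: [0.4518, 0.272, 0.061]
tcp_rot: [-3.136, 0.188, -0.001]
wrist_force: [-1.5, -1.7, 4.8]
width: 0.242
grip_force: 88.7
```

Call:
{"op": "jog_arm", "data": {
  "rows": [
    {"xyz": [0, 0, -0.03]},
    {"xyz": [0, 0, -0.05]},
    {"xyz": [0, 0, -0.05]},
    {"xyz": [0, 0, -0.05]},
    {}
  ]
}}

```text
time: 5.08
tool_pos: [0.4541, 0.2734, 0.2453]
tcp_rot: [-3.131, 0.188, -0.012]
wrist_force: [0.5, -0.3, -2.3]
width: 0.238
grip_force: 88.9
```

Run:
```python
from h import *
i,im=snap("wrist","pics/w3.png");cv2.imwrite("pics/w3s.png",cv2.resize(im,(480,360))[...,::-1]);to(.5207,-.2465,.25,.719);to(.5207,-.2465,.25,-.852)
```

```text
t 5.125 pos [0.4525 0.2724 0.2421] psi -0.1202 tilt [ 0.0034  0.0019 -1.    ] q6 2.186 F [-0.8 -0.6 -3.2] | delta tool [ 0.13    0.507  -0.0087] turn -0.8392
t 5.125 pos [0.4525 0.2724 0.2421] psi -0.1202 tilt [ 0.0034  0.0019 -1.    ] q6 2.186 F [-0.8 -0.6 -3.2] | delta tool [ 0.13    0.507  -0.0087] turn 0.7318
```

View pics/w3s.png

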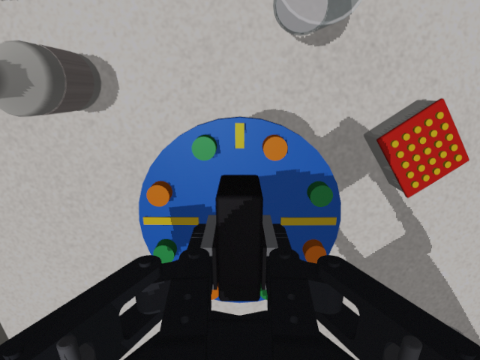

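The carrier is gripped: handle centred at (240,235), yellow marks level at y=220, so it sits square in the fingers. Next: carry it to the mixer and turn.

Call:
{"op": "jog_arm", "data": {
  "rows": [
    {"xyz": [0.013, 0.0507, 0]},
    {"xyz": [0.013, 0.0507, 0]},
    {"xyz": [0.013, 0.0507, 0]},
    {"xyz": [0.013, 0.0507, 0]},
    {"xyz": [0.013, 0.0507, 0]}
  ]
}}

```text
time: 5.75
tool_pos: [0.4838, 0.0109, 0.2371]
tcp_rot: [3.136, -0.188, -0.008]
wrist_force: [0.6, 0.9, -2.9]
width: 0.236
grip_force: 89.0
```

Call:
{"op": "jog_arm", "data": {
  "rows": [
    {"xyz": [0.013, 0.0507, 0]},
    {"xyz": [0.013, 0.0507, 0]},
    {"xyz": [0.013, 0.0507, 0]},
    {"xyz": [0.013, 0.0507, 0]},
    {"xyz": [0.013, 0.0507, 0]}
  ]
}}

```text
time: 6.38
tool_pos: [0.5181, -0.2479, 0.2367]
tcp_rot: [-3.133, 0.189, 0.008]
wrist_force: [-0.1, 1.8, -2.8]
width: 0.237
grip_force: 89.0
```

Call:
{"op": "jog_arm", "data": {
  "rows": [
    {"turn": 0.183},
    {"turn": 0.183},
    {"turn": 0.183},
    {"turn": 0.183},
    {}
  ]
}}

```text
time: 7.0
tool_pos: [0.5183, -0.2462, 0.2371]
tcp_rot: [-2.862, 1.295, 0.009]
wrist_force: [-1.3, 0.2, -2.5]
width: 0.243
grip_force: 89.4
```

Run:
```python
from h import *
i,im=snap("wrist","pics/w4.png");to(.5207,-.2465,.18,-.852)
s=bot.read_state();p=np.array(s["tool_pos"]);zt=p[2]-.03
B=im.copy()
y=pts(mask(B,(18,100,40),(35,255,255),(150,100,500,420)))
n,l,st,ce=cv2.connectedComponentsWithStats(mask(B,(18,100,40),(35,255,255),(150,100,500,420)))
for k in range(1,n):
    if st[k,4]>80: print(ce[k].round(1),st[k].tolist(),(plane(i,[ce[k]],zt)[0,:2]-p[:2]).round(4))
```

```text
t 7.05 pos [ 0.5185 -0.2463  0.2376] psi -0.8488 tilt [-0.0041  0.0022 -1.    ] q6 1.933 F [ 0.7  0.3 -2.9] | delta tool [ 0.0018 -0.0016  0.0576] turn 0.0032
[319.  180.5] [314, 164, 11, 34, 373] [ 0.0342 -0.0385]
[227.4 294.2] [191, 289, 74, 11, 759] [0.0315 0.0276]
[410.8 294.5] [374, 290, 75, 11, 741] [-0.0312 -0.027 ]
```

Call:
{"op": "jog_arm", "data": {
  "rows": [
    {"xyz": [0.002, -0.0015, 0.03], "turn": 0.003},
    {"xyz": [0, 0, 0.035]},
    {},
    {}
  ]
}}

```text
time: 7.55
tool_pos: [0.5225, -0.2477, 0.1759]
tcp_rot: [-2.86, 1.301, -0.0]
wrist_force: [0.3, -0.2, -2.8]
width: 0.236
grip_force: 89.4
```

Run:
```python
from h import *
to(.5207,-.2465,.146,-.852)
```

```text
t 7.55 pos [ 0.5225 -0.2477  0.1759] psi -0.8539 tilt [ 1.e-04 -0.e+00 -1.e+00] q6 1.939 F [ 0.3 -0.2 -2.8] | delta tool [-0.0021  0.0006  0.0299] turn -0.0019
```

Call:
{"op": "jog_arm", "data": {
  "rows": [
    {"xyz": [-0.002, 0.0005, 0.01], "turn": -0.002},
    {"xyz": [0, 0, 0.005]},
    {"xyz": [0, 0, 0.005]},
    {"xyz": [0, 0, 0.005]},
    {}
  ]
}}

```text
time: 8.18
tool_pos: [0.5202, -0.2462, 0.1499]
tcp_rot: [-2.86, 1.3, 0.002]
wrist_force: [0.0, 0.0, -2.5]
width: 0.239
grip_force: 89.4
```

Run:
```python
from h import *
snap("side","pics/s2.png");snap("top","pics/t2.png")
to(.5207,-.2465,.134,-.852)
```

```text
t 8.275 pos [ 0.5206 -0.2464  0.1505] psi -0.8531 tilt [-0.  0. -1.] q6 1.939 F [ 1.4 -0.6 -1.9] | delta tool [ 0.0001 -0.      0.0165] turn -0.0011
```

No contact force with the underside about 6 mm below the cross top, so it is meshed. Now I push it down.

Call:
{"op": "jog_arm", "data": {
  "rows": [
    {"xyz": [0, 0, 0.004]},
    {"xyz": [0, 0, 0.004]},
    {"xyz": [0, 0, 0.004]},
    {"xyz": [0, 0, 0.004]},
    {}
  ]
}}

```text
time: 8.9
tool_pos: [0.5209, -0.2467, 0.1352]
tcp_rot: [2.86, -1.3, 0.002]
wrist_force: [-1.7, 0.6, 1.9]
width: 0.241
grip_force: 90.1
```

Run:
```python
from h import *
to(.5207,-.2465,.135,-.852)
```

```text
t 8.9 pos [ 0.5209 -0.2467  0.1352] psi -0.8532 tilt [ 9.e-04 -5.e-04 -1.e+00] q6 1.939 F [-1.7  0.6  1.9] | delta tool [-0.0003  0.0001  0.0002] turn -0.0012
```

Call:
{"op": "jog_arm", "data": {
  "rows": [
    {"xyz": [0, 0, 0.002]},
    {"xyz": [0, 0, 0.001]},
    {}
  ]
}}

```text
time: 9.28
tool_pos: [0.521, -0.2468, 0.135]
tcp_rot: [2.86, -1.3, 0.002]
wrist_force: [-8.7, 3.2, 18.1]
width: 0.237
grip_force: 92.5
```

It stopped hard at TCP z 0.135, the expected home height, with the force rising. I'll ease off, open, rise and check.

Call:
{"op": "jog_arm", "data": {
  "rows": [
    {"xyz": [0, 0, -0.003]},
    {}
  ]
}}

```text
time: 9.52
tool_pos: [0.5209, -0.2466, 0.1351]
tcp_rot: [2.86, -1.3, 0.001]
wrist_force: [-1.8, 0.4, 4.9]
width: 0.234
grip_force: 90.7
```

Call:
{"op": "jog_arm", "data": {
  "rows": [
    {},
    {},
    {},
    {},
    {}
  ],
  "jaw": 1.0
}}

```text
time: 10.15
tool_pos: [0.5205, -0.2464, 0.1344]
tcp_rot: [2.86, -1.3, -0.0]
wrist_force: [0.7, 0.1, 0.5]
width: 1.002
grip_force: 0.0
```

Call:
{"op": "jog_arm", "data": {
  "rows": [
    {"xyz": [0, 0, -0.02]},
    {"xyz": [0, 0, -0.05]},
    {"xyz": [0, 0, -0.06]},
    {"xyz": [0, 0, -0.03]},
    {}
  ]
}}

```text
time: 10.78
tool_pos: [0.5226, -0.2475, 0.3003]
tcp_rot: [2.86, -1.3, 0.015]
wrist_force: [-0.2, 0.4, -0.7]
width: 0.999
grip_force: 0.0
```

Run:
```python
from h import *
i,im=snap("wrist","pics/w5.png");si,sm=snap("side","pics/s5.png");ti,tm=snap("top","pics/t5.png")
to(.5207,-.2465,.25,-.852)
m=mask(im,(105,120,30),(130,255,255),(150,60,500,340));h=cv2.convexHull(pts(m).astype(np.float32)).reshape(-1,2);c=cv2.fitEllipse(h)[0]
r=[ray(i,c)]
for n,I,M,b in(("side",si,sm,(340,60,440,170)),("top",ti,tm,(430,220,525,325))):
    q=pts(mask(M,(105,120,40),(130,255,255),b)).astype(np.float32);e=cv2.fitEllipse(cv2.convexHull(q));print(n,e,len(q));r.append(ray(I,e[0]))
print("tri",tri(r),tri([r[0],r[1]]))
for z in(.098,.104,.110,.114):
    W=plane(i,h,z)[:,:2];s=np.linalg.lstsq(np.c_[2*W,np.ones(len(W))],(W**2).sum(1),rcond=None)[0];print(z,s[:2],"r",np.sqrt(s[2]+s[0]**2+s[1]**2))
C=plane(i,[c],.104)[0,:2]
P=plane(i,pts(mask(im,(18,100,40),(35,255,255),(150,60,500,340))),.104)[:,:2]-C
P=P[(np.hypot(*P.T)>.03)&(np.hypot(*P.T)<.062)];z=P[:,0]+1j*P[:,1];print("yaw",np.angle((z**4/abs(z)**2).sum())/4,len(P))
v=np.hstack([cv2.resize(im,(400,300)),cv2.resize(np.ascontiguousarray(sm[50:185,300:480]),(400,300),interpolation=cv2.INTER_CUBIC)]);cv2.imwrite("pics/f.png",v[...,::-1])
```

```text
t 10.925 pos [ 0.5199 -0.246   0.2936] psi -0.8532 tilt [-1.4e-03  7.0e-04 -1.0e+00] q6 1.939 F [-0.7 -0.1 -0.8] | delta tool [ 0.0009 -0.0003  0.0436] turn -0.0012
side ((388.913818359375, 121.08847045898438), (33.099021911621094, 49.89978790283203), 95.57913208007812) 681
top ((477.9845275878906, 273.3770751953125), (52.35411834716797, 53.5933837890625), 133.8232879638672) 1226
tri [ 0.52199442 -0.24721682  0.09945016] [ 0.52206098 -0.24752694  0.09951657]
0.098 [ 0.51987691 -0.24482659] r 0.06248621611242992
0.104 [ 0.52082393 -0.24590273] r 0.061337797875901864
0.11 [ 0.52177095 -0.24697888] r 0.06018937963937198
0.114 [ 0.5224023  -0.24769631] r 0.059423767481683855
yaw 0.7178939903414076 479
```

View pics/f.png

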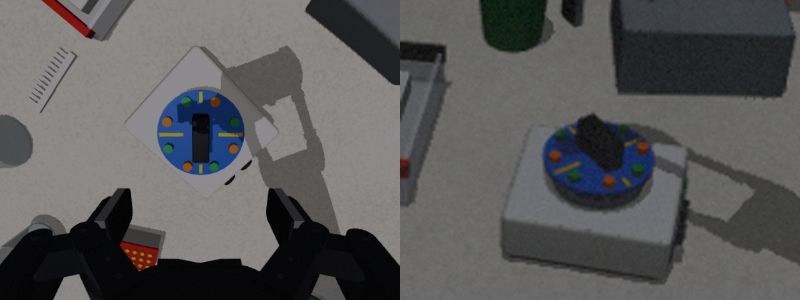

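The carrier sits level and home on the mixer: disc centre about (201,132) in the wrist view and (598,158) in the side crop. The measured disc height is 0.100–0.104 m (expected 0.104 home, 0.114 if the clutch were still up). Yaw 0.718 matches the cross at 0.719.

```bash
python3 -c "
from workcell import bot
print(bot.finish_job())"
```

```text
the job is handed in; nothing more can be done
None
```

The job is handed in (no verdict came back): my last measurements showed the carrier meshed, pressed home on the mixer and released, and the arm met no bystander.

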